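Index the painting stand to its next stop

ROBOT

A 7-joint arm with a two-finger parallel gripper is mounted at the origin on the work surface. World frame = base frame: x ahead of the robot, y to its left, z up, the work surface at z = 0. Lengths are in m, angles in rad, forces in N, time in s.
With the tool pointing down it reaches from about 0.425 to 0.95 m from the base axis. Payload 4.7 kg.
Tool frame: the origin (TCP) lies midway between the tips of the shut fingers; the grasp point (between the pads) lies 19 mm behind it; z points along the fingers, y is the line along which they close (so a half turn about z gives the same grasp; the last joint's range is limited). The gripper opens to 85 mm and grips with 20 to 120 N. Pads are 22 mm wide; open, the fingers measure 114 mm over their backs; the gripper's body (76 mm by 85 mm) begins 54 mm behind the grasp point. The pads swing forward as they close: fully open they stand 13 mm farther back than shut.
Start: joints at [-1.163, 0.469, -0.049, 1.532, 0.024, 1.141, -0.082], TCP at [0.286, 0.612, 0.231] pointing down, gripper open.
Joint ranges: [-2.59, 2.59], [-0.33, 1.99], [-1.39, 1.29], [0.1, 2.45], [-1.04, 4.18], [0.21, 1.99], [-2.66, 2.66]. Speed limits (rad/s): [2.57, 2.57, 3.14, 3.14, 3.14, 3.14, 3.14].

INTERFACE

Orientations are given as a rotation vector (axis times angle).
In Python, from workcell import robot, imaging gives the robot as it stands.
- The arm moves only by the tool move_arm, never from a script. Its argument "commands" is a list of rows, each an object of numbers: "tx", "ty", "tz": the shift along the world's x, y, z each as a share of 0.02 m, from -1 to 1; "ax", "ay", "az": the turn, a rotation vector about the world's x, y, z each as a share of 0.1 rad, from -1 to 1; "claw": the closure, from -1 (fully open) to 1 (shut). In form: [{"tx": .., "ty": .., "tz": .., "ax": .., "ay": .., "az": .., "claw": ..}, ...]. A call has 1 to 12 rows; each row shifts and turns the commanded pose from where the row before left it; what a row does not reach is not made up. A row lasts 1/12 s, in which the tool goes at most 41.7 mm and 7.16 degrees, less where a joint would pass 70% of its speed; a pose out of reach is approached as far as the arm can. A call with a number of a shift or a turn outside -1 to 1 is refused whole. A call with a gripper value outside its range is refused whole. The fingers move at their own pace and stop on an object; "newtons" is the grip in N (left out, the last holds). Time passes only in rows, so rows that do not move let the fingers close. It gives the time, the measured TCP pose, the force, the opening and the grip force at its end, in the units of the state.
- robot.get_obs(): the state, without advancing time (a new reading comes with each control period).
- imaging.camera(name): name is "scene" or "top"; returns (picture, depth): 420x560x3 uint8, red, green, blue; 420x560 float32, m along the optical axis (not along the pixel's ray), 0 where there is no reading.
- imaging.get_calibration(name): a dict with "fx", "fy", "cx", "cy" (pixels), "world_to_cam" (4x4, takes a point from world to camera coordinates). Camera axes: x right, y down, z forward; pixel columns grow to the right and rows downward; lengths in m; the calibration is good to about 2 mm. A picture is of the moment at which its call begins. get_calibration takes no time and is no camera call.
- robot.hand_in(): hands the job in; it is judged then, once.
The state is a dict: "time_s": time; "joints": joint angles; "joint_velocities": joint speeds; "tau": joint torques, N m; "ee_pos": TCP position; "tool_rot": TCP orientation; "force": force on the tool from outside, world axes, zero at the start; "ft_torque": the same for the moment, N m; "gripper_width": finger opening in m; "gripper_force": force on a finger pad.
Only numpy, scipy, OpenCV 4.12 (cv2) and the standard library are available. Lean on these libraries where they do the work, as an engineer would, in place of code of your own. Each camera call takes 0.05 s, during which the arm holds its last target. There are 200 camera calls.

TASK

The resin farmhouse stands on an indexing painting stand. Turn the stand anticlockwise (seen from above) to its next stop: pull the sprung index pin up out of its hole by the knob, swing the arm round, and let the pin drop fully home in the next hole, which you have to feel for without forcing the pin against the ring. Keep the house standing in its place on the stage, leave the other things on the board alone, and let go at the end.

Things in the scene. Friction and masses are not known exactly. Their poses are not given: they have to be found in the camera images.
- stand: Round black base of the indexing stand, 228 mm across and 14 mm thick, fixed to the board; it carries all of the stand. Origin on the turning axis at the board's surface (z 0); z up; its x axis points from the axis to the first hole, in which the pin starts. It does not move.
- index_ring: Flat aluminium ring fixed on the base, same origin and axes as the stand; 160 mm inside, 220 mm outside diameter, flat top 28 mm above the board. First hole: 11 mm, through, on the x axis, 95 mm from the turning axis. Neither the ring nor the stop segment in it may be loaded with more than 22 N, by the pin or anything else.
- window_mid (a point): Middle of the ring's window, a fixed point 61 degrees anticlockwise of the first hole, 95 mm from the axis, 28 mm up. The window (36 to 86 degrees) is filled by a clamped aluminium stop segment, top 0.5 mm below the ring's. In it is the next hole (11 mm, through, 95 mm from the axis, a dark round spot from above), somewhere from 51 to 71 degrees: exactly where is not measured.
- stage (a joint): Stage angle, rad: 0 with the pin in the first hole, growing anticlockwise from above; range -0.3 to 2.2, light friction (0.06 N m), stays where left. The stage is a plywood disc 148 mm across, top 34 mm above the board, with a steel arm (26 mm wide, top 42 mm up) that sticks out over the ring to 114 mm from the axis and carries the pin.
- stage_top (a point): Centre of the stage disc's top face, on the turning axis, 34 mm above the board; x axis along the arm towards the pin; turns with the stage.
- index_pin (a joint): Lift of the sprung pin, m: 0 home in a hole, travel 0 to 0.016 upward. 8 mm thick, round tip; home it reaches 9 mm below the ring's top, so it reads 0.0075 to 0.009 with its tip on the ring or segment; lift it past 0.010 to swing free. The spring pushes it down, 7 N home to 11 N at full lift; damped, it drops at 0.2 m/s. Tip friction 0.25. Moves only up and down in the arm's guide.
- pin_knob (a point): Centre of the pin's knob: an upright black cylinder, 24 mm across and 26 mm high, 95 mm from the turning axis; 70 mm above the board when the pin is home, and it rises with the pin. Under it the 8 mm pin shows for 9 mm, down to the top of the 26 mm wide guide, 48 mm above the board.
- farmhouse: Brown resin model farmhouse, walls 56 x 42 mm, 60 mm high to the chimney, about 140 g, standing loose in the middle of the stage, its long (x) axis along the arm. Origin at the centre of its underside.
- queen: Ebony chess queen, 38 mm across and 97 mm high, loose on the board; origin at the centre of its foot. A bystander.
- pine_tree: Small grey plastic pine tree on a 40 mm round base, 82 mm high, loose; origin at the centre of the base. A bystander.
- gauge: Silver aluminium measuring gauge lying flat, 150 x 60 x 8 mm, loose; origin at the middle of its beam's underside, x along the beam. A bystander.
- bin_lip (a point): Middle of the front upper lip of the half-open tilt-out plastic bin, in a white case 110 x 172 x 130 mm high, fixed on the board at the robot's left, its open front towards the stand. A bystander.
There are look-alikes about, which are no part of the job. What is shaped like the farmhouse but green or yellow is not meant.

How it is judged:
By the outcome, as a careful person would: the job done as asked, in the order asked, and still so for the second after the job is handed in, with the robot touching nothing.
It also fails if it takes over 48 s, if anything falls off the work surface, if the arm or the gripper's body presses on something with over 40 N, if the wrist force passes 120 N, or if a joint passes its speed limit or range.

## Working session

There is one attempt and no reset: what is moved stays moved. The work goes in short steps, Python scripts to look and compute and a tool call to move; the robot and the scene stay as the last step left them, time stands still between calls to the robot, and variables do not carry over. Pictures are saved under pics/ and viewed, at most 10 in all, crops included, and the job is handed in when it is done.

Besides the shell and the picture viewer there is one more tool, called after "Call:" in YAML: its name, and indented under it one key for each argument. move_arm: Moves the arm, as the interface text tells. Its arguments: {"type":"object","properties":{"commands":{"type":"array","items":{"type":"object","properties":{"tx":{"type":"number","minimum":-1,"maximum":1},"ty":{"type":"number","minimum":-1,"maximum":1},"tz":{"type":"number","minimum":-1,"maximum":1},"ax":{"type":"number","minimum":-1,"maximum":1},"ay":{"type":"number","minimum":-1,"maximum":1},"az":{"type":"number","minimum":-1,"maximum":1},"claw":{"type":"number"}}}},"newtons":{"type":"number"}},"required":["commands"]}

```bash
mkdir -p pics; ls; cat > h.py <<'E'
import numpy as np, cv2
from workcell import robot, imaging
def grab(n,tag):
    p,d=imaging.camera(n); cv2.imwrite(f'pics/{tag}_{n}.png',p[:,:,::-1]); np.save(f'pics/{tag}_{n}.npy',d); return p,d
def ray(n,u,v):
    c=imaging.get_calibration(n); M=np.linalg.inv(np.array(c['world_to_cam']))
    r=M[:3,:3]@np.array([(u-c['cx'])/c['fx'],(v-c['cy'])/c['fy'],1.0]); return M[:3,3],r
def onz(n,u,v,z):
    o,r=ray(n,u,v); return o+r*(z-o[2])/r[2]
def bydepth(n,u,v,d):
    o,r=ray(n,u,v); return o+r*d
def two(n1,p1,n2,p2):
    o1,r1=ray(n1,*p1);o2,r2=ray(n2,*p2)
    s=np.linalg.lstsq(np.c_[r1,-r2],o2-o1,rcond=None)[0]; a=o1+r1*s[0];b=o2+r2*s[1]; return (a+b)/2,np.linalg.norm(a-b)
def proj(n,P):
    c=imaging.get_calibration(n); q=np.array(c['world_to_cam'])@np.r_[P,1]; return np.array([c['fx']*q[0]/q[2]+c['cx'],c['fy']*q[1]/q[2]+c['cy']])
E
python3 - <<'E'
from h import *
a,_=grab('scene','a');b,_=grab('top','a')
print(robot.get_obs())
for n in('scene','top'):print(imaging.get_calibration(n))
E
```

```text
pics
{'time_s': 0.1, 'joints': array([-1.16290614,  0.46940016, -0.04859207,  1.53354486,  0.02406796,
        1.14102579, -0.08228734]), 'joint_velocities': array([-5.29750076e-04, -3.24971425e-03,  2.21139094e-03, -4.74599868e-03,
       -7.97416371e-05, -5.23410298e-04,  4.72670259e-04]), 'tau': array([ 2.27595615e-04, -5.11515212e+01, -4.71471052e-02, -2.38391680e+01,
        1.07560711e-02,  4.33355221e-03, -7.89983279e-07]), 'ee_pos': array([0.28530867, 0.61116554, 0.23035234]), 'tool_rot': array([-6.80551664e-01, -3.06662956e+00,  2.76236828e-03]), 'force': array([-0.27285994, -0.29238119, -0.12257892]), 'ft_torque': array([-0.04107441, -0.02897159, -0.0105506 ]), 'gripper_force': 0.0, 'gripper_width': 0.08505955155212107}
{'fx': 515.8487027028307, 'fy': 515.8487027028307, 'cx': 269.1252165012356, 'cy': 210.50657264398532, 'world_to_cam': array([[ 0.71265923,  0.70129386, -0.01742843, -0.47011513],
       [ 0.42668463, -0.45305215, -0.78274132, -0.15303952],
       [-0.55682767,  0.55039138, -0.6221031 ,  1.76782037],
       [ 0.        ,  0.        ,  0.        ,  1.        ]])}
{'fx': 380.5494121244652, 'fy': 380.5494121244652, 'cx': 286.6066084947249, 'cy': 215.12437156104983, 'world_to_cam': array([[ 0.01639606, -0.9998554 , -0.00451086,  0.10359789],
       [-0.99191155, -0.01569754, -0.12595659,  0.56965761],
       [ 0.12586757,  0.00653957, -0.9920255 ,  1.1892962 ],
       [ 0.        ,  0.        ,  0.        ,  1.        ]])}
```

View pics/a_top.png

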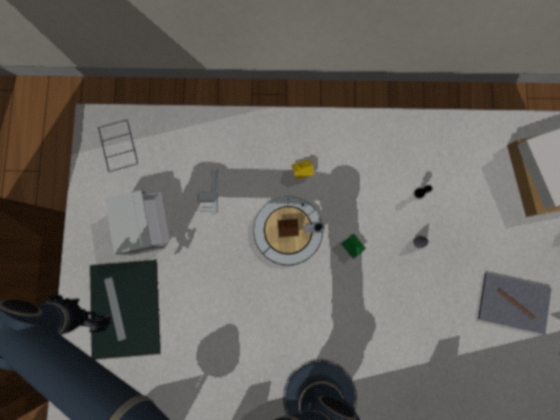

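View pics/a_scene.png

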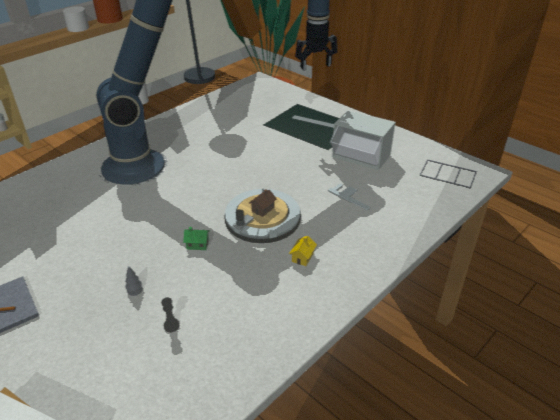

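The top view shows the stand centred near (288,230), the brown house on it and the black knob near (318,227). In the scene view the knob is near (240,214). Look-alikes, top view:
- green house (353,245)
- yellow house (303,170)
- black queen (421,191)
- grey tree (420,241)

The one I want is the brown house and the knob on the stand. Next is a close crop of both views.

```bash
python3 - <<'E'
from h import *
a=cv2.imread('pics/a_top.png')[185:275,240:340];b=cv2.imread('pics/a_scene.png')[175:250,215:310]
a=cv2.resize(a,(400,360),interpolation=cv2.INTER_CUBIC);b=cv2.resize(b,(380,300),interpolation=cv2.INTER_CUBIC)
o=np.zeros((360,780,3),np.uint8);o[:,:400]=a;o[:300,400:]=b
o=np.clip(o*1.5,0,255).astype(np.uint8)
cv2.imwrite('pics/crop1.png',o)
t=cv2.imread('pics/a_top.png');s=cv2.imread('pics/a_scene.png')
dt=np.load('pics/a_top.npy');ds=np.load('pics/a_scene.npy')
for n,im,d,(u0,u1,v0,v1) in(('top',t,dt,(308,330,218,238)),('scene',s,ds,(230,250,203,228))):
    g=im[v0:v1,u0:u1].max(2); m=(g<60).astype(np.uint8)
    k,l,st,ce=cv2.connectedComponentsWithStats(m)
    for i in range(1,k):
        if st[i,4]>8:
            u,v=ce[i]+[u0,v0]; print(n,st[i],u,v,bydepth(n,u,v,np.median(d[v0:v1,u0:u1][l==i])))
# ring top by depth height from top camera: points with z~0.028
H,W=dt.shape
P=[];
for v in range(185,275):
    for u in range(240,340):
        p=bydepth('top',u,v,dt[v,u]); P.append([u,v,*p])
P=np.array(P); print('z hist',np.histogram(P[:,4],bins=np.arange(-.01,.11,.01)))
r=P[(P[:,4]>.02)&(P[:,4]<.04)]
print(r[:,2:4].min(0),r[:,2:4].max(0))
E
```

```text
top [ 7  5  8  8 50] 318.26 226.54 [0.52814995 0.01419153 0.08195226]
scene [ 7  8  6 10 52] 239.46153846153845 215.48076923076923 [0.53767616 0.0088384  0.07488685]Traceback (most recent call last):
  File "<stdin>", line 20, in <module>
  File "h.py", line 11, in bydepth
    o,r=ray(n,u,v); return o+r*d
        ~~~^^^^^^^
  File "h.py", line 6, in ray
    c=imaging.get_calibration(n); M=np.linalg.inv(np.array(c['world_to_cam']))
ValueError: time passes only in moves, steps and waits
```

View pics/crop1.png

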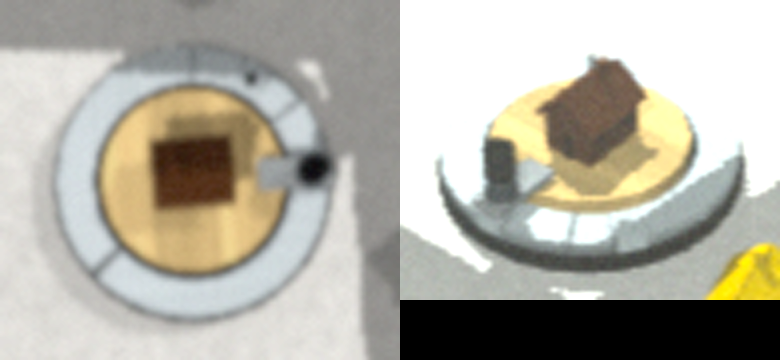

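The crop confirms the brown house, with its arm and black knob, at crop (313,169). The dark hole spot in the stop segment is at crop (251,78), which is top pixel (302.4,204.1).

```bash
python3 - <<'E'
from h import *
from scipy.optimize import least_squares
t=cv2.imread('pics/a_top.png');s=cv2.imread('pics/a_scene.png')
def circ(Q):
    r=least_squares(lambda p:np.hypot(Q[:,0]-p[0],Q[:,1]-p[1])-p[2],[*Q.mean(0),.07],loss='soft_l1',f_scale=.001).x; return r
C={}
for n,im,(u0,u1,v0,v1) in(('top',t,(240,340,185,275)),('scene',s,(215,310,175,250))):
    w=im[v0:v1,u0:u1]; w=cv2.resize(w,None,fx=4,fy=4,interpolation=cv2.INTER_CUBIC); hsv=cv2.cvtColor(w,cv2.COLOR_BGR2HSV)
    m=cv2.inRange(hsv,(12,60,60),(28,255,255)); 
    k,l,st,_=cv2.connectedComponentsWithStats(m); m=(l==1+np.argmax(st[1:,4])).astype(np.uint8)
    h=cv2.convexHull(np.argwhere(m)[:,::-1].astype(np.int32))[:,0]
    Q=np.array([onz(n,u0+(x+.5)/4-.5,v0+(y+.5)/4-.5,.034)[:2] for x,y in h]); C[n]=circ(Q); print(n,'stage circle',C[n])
    if n=='top':
        g=w.max(2).astype(float); sub=g[60:96,235:268]; wt=np.clip(110-sub,0,None); wt[wt<0.4*wt.max()]=0
        yy,xx=np.mgrid[60:96,235:268]; hx,hy=(wt*xx).sum()/wt.sum(),(wt*yy).sum()/wt.sum()
        hu,hv=u0+(hx+.5)/4-.5,v0+(hy+.5)/4-.5; print('hole px',hu,hv,sub.min())
kn,g=two('top',(318.3,226.9),'scene',(239.5,214)); print('knob 2view',kn,g)
print('top onz .083',onz('top',318.26,226.54,.083), 'scene onz .07',onz('scene',239.46,215.48,.07))
c=C['top'][:2]; H=onz('top',hu,hv,.0275)
for nm,k in(('top',onz('top',318.26,226.54,.083)),('scene',onz('scene',239.46,215.48,.07)),('2v',kn)):
    a=np.degrees(np.arctan2(*(k[:2]-c)[::-1])); b=np.degrees(np.arctan2(*(H[:2]-c)[::-1])); print(nm,np.hypot(*(k[:2]-c)),a,np.hypot(*(H[:2]-c)),b,(b-a)%360)
print('hole',H)
from scipy.spatial.transform import Rotation as R
print(R.from_rotvec(robot.get_obs()['tool_rot']).as_matrix())
# bystanders on board from the top px
for nm,p,z in(('green',(353,245),.03),('tree',(420,241),.04),('yellow',(303,170),.03),('gauge',(208,197),.008)):print(nm,onz('top',*p,z))
E
```

```text
top stage circle [0.52159406 0.10844852 0.07556559]
hole px 302.7873570686071 202.3945123007623 55.0
scene stage circle [0.52953599 0.10267118 0.07678373]
knob 2view [0.52906913 0.01452995 0.07189584] 0.0032725718686465767
top onz .083 [0.52804742 0.01427262 0.083     ] scene onz .07 [0.53305542 0.01276884 0.07      ]
top 0.09439675345855575 -86.07996159516586 0.10187501742761647 -27.878063309504572 58.20189828566129
scene 0.0963637124017315 -83.16915800522857 0.10187501742761647 -27.878063309504572 55.291094695724
2v 0.09421557860977428 -85.44936644066608 0.10187501742761647 -27.878063309504572 57.571303131161514
hole [0.61164595 0.06081264 0.0275    ]
[[-9.06124808e-01  4.23009814e-01 -7.27441518e-04]
 [ 4.23010438e-01  9.06123325e-01 -1.64012981e-03]
 [-3.46392807e-05 -1.79387767e-03 -9.99998390e-01]]
green [ 0.47563848 -0.10138364  0.03      ]
tree [ 0.49126437 -0.31250406  0.04      ]
yellow [0.71900366 0.0613937  0.03      ]
gauge [0.62799229 0.37476893 0.008     ]
```

The three knob estimates agree to a few mm: (0.529, 0.014), 94–96 mm from the axis, height about 0.07. The hole lies about 57° ± 2.5° on. I'll grip tangentially, with the tool's y axis along world x, and approach now.

Call:
move_arm:
  commands:
    - {"tx":0.41,"ty":-1,"az":-0.35,"claw":-1}
    - {"tx":0.41,"ty":-1,"az":-0.35,"claw":-1}
    - {"tx":0.41,"ty":-1,"az":-0.35,"claw":-1}
    - {"tx":0.41,"ty":-1,"az":-0.35,"claw":-1}
    - {"tx":0.41,"ty":-1,"az":-0.35,"claw":-1}
    - {"tx":0.41,"ty":-1,"az":-0.35,"claw":-1}
    - {"tx":0.41,"ty":-1,"az":-0.35,"claw":-1}
    - {"tx":0.41,"ty":-1,"az":-0.35,"claw":-1}
    - {"tx":0.41,"ty":-1,"az":-0.35,"claw":-1}
    - {"tx":0.41,"ty":-1,"az":-0.35,"claw":-1}
    - {"tx":0.41,"ty":-1,"az":-0.35,"claw":-1}
    - {"tx":0.41,"ty":-1,"az":-0.35,"claw":-1}

```text
$.commands[0]: bad value
```

Call:
move_arm:
  commands:
    - {"tx":0.41,"ty":-1,"az":-0.35,"claw":-1}
    - {"tx":0.41,"ty":-1,"az":-0.35,"claw":-1}
    - {"tx":0.41,"ty":-1,"az":-0.35,"claw":-1}
    - {"tx":0.41,"ty":-1,"az":-0.35,"claw":-1}
    - {"tx":0.41,"ty":-1,"az":-0.35,"claw":-1}
    - {"tx":0.41,"ty":-1,"az":-0.35,"claw":-1}
    - {"tx":0.41,"ty":-1,"az":-0.35,"claw":-1}
    - {"tx":0.41,"ty":-1,"az":-0.35,"claw":-1}
    - {"tx":0.41,"ty":-1,"az":-0.35,"claw":-1}
    - {"tx":0.41,"ty":-1,"az":-0.35,"claw":-1}
    - {"tx":0.41,"ty":-1,"az":-0.35,"claw":-1}
    - {"tx":0.41,"ty":-1,"az":-0.35,"claw":-1}

```text
$.commands[0]: bad value
```

Call:
move_arm:
  commands:
    - {"tx":0.41,"ty":-1,"tz":0,"ax":0,"ay":0,"az":-0.35,"claw":-1}
    - {"tx":0.41,"ty":-1,"tz":0,"ax":0,"ay":0,"az":-0.35,"claw":-1}
    - {"tx":0.41,"ty":-1,"tz":0,"ax":0,"ay":0,"az":-0.35,"claw":-1}
    - {"tx":0.41,"ty":-1,"tz":0,"ax":0,"ay":0,"az":-0.35,"claw":-1}
    - {"tx":0.41,"ty":-1,"tz":0,"ax":0,"ay":0,"az":-0.35,"claw":-1}
    - {"tx":0.41,"ty":-1,"tz":0,"ax":0,"ay":0,"az":-0.35,"claw":-1}
    - {"tx":0.41,"ty":-1,"tz":0,"ax":0,"ay":0,"az":-0.35,"claw":-1}
    - {"tx":0.41,"ty":-1,"tz":0,"ax":0,"ay":0,"az":-0.35,"claw":-1}
    - {"tx":0.41,"ty":-1,"tz":0,"ax":0,"ay":0,"az":-0.35,"claw":-1}
    - {"tx":0.41,"ty":-1,"tz":0,"ax":0,"ay":0,"az":-0.35,"claw":-1}
    - {"tx":0.41,"ty":-1,"tz":0,"ax":0,"ay":0,"az":-0.35,"claw":-1}
    - {"tx":0.41,"ty":-1,"tz":0,"ax":0,"ay":0,"az":-0.35,"claw":-1}

```text
time_s: 1.1
ee_pos: [0.3845, 0.3698, 0.2312]
tool_rot: [-1.309, -2.856, 0.0]
force: [0.6, 0.1, 0.7]
gripper_width: 0.0857
gripper_force: 0.0
```

Call:
move_arm:
  commands:
    - {"tx":0.41,"ty":-1,"tz":0,"ax":0,"ay":0,"az":-0.35,"claw":-1}
    - {"tx":0.41,"ty":-1,"tz":0,"ax":0,"ay":0,"az":-0.35,"claw":-1}
    - {"tx":0.41,"ty":-1,"tz":0,"ax":0,"ay":0,"az":-0.35,"claw":-1}
    - {"tx":0.41,"ty":-1,"tz":0,"ax":0,"ay":0,"az":-0.35,"claw":-1}
    - {"tx":0.41,"ty":-1,"tz":0,"ax":0,"ay":0,"az":-0.35,"claw":-1}
    - {"tx":0.41,"ty":-1,"tz":0,"ax":0,"ay":0,"az":-0.35,"claw":-1}
    - {"tx":0.41,"ty":-1,"tz":0,"ax":0,"ay":0,"az":-0.35,"claw":-1}
    - {"tx":0.41,"ty":-1,"tz":0,"ax":0,"ay":0,"az":-0.35,"claw":-1}
    - {"tx":0.41,"ty":-1,"tz":0,"ax":0,"ay":0,"az":-0.35,"claw":-1}
    - {"tx":0.41,"ty":-1,"tz":0,"ax":0,"ay":0,"az":-0.35,"claw":-1}
    - {"tx":0.41,"ty":-1,"tz":0,"ax":0,"ay":0,"az":-0.35,"claw":-1}
    - {"tx":0.41,"ty":-1,"tz":0,"ax":0,"ay":0,"az":-0.35,"claw":-1}

```text
time_s: 2.1
ee_pos: [0.4828, 0.1295, 0.2314]
tool_rot: [1.877, 2.519, 0.0]
force: [0.1, 0.5, 0.3]
gripper_width: 0.0854
gripper_force: 0.0
```

Call:
move_arm:
  commands:
    - {"tx":0.39,"ty":-0.96,"tz":-0.6,"ax":0,"ay":0,"az":-0.37,"claw":-1}
    - {"tx":0.39,"ty":-0.96,"tz":-0.6,"ax":0,"ay":0,"az":-0.37,"claw":-1}
    - {"tx":0.39,"ty":-0.96,"tz":-0.6,"ax":0,"ay":0,"az":-0.37,"claw":-1}
    - {"tx":0.39,"ty":-0.96,"tz":-0.6,"ax":0,"ay":0,"az":-0.37,"claw":-1}
    - {"tx":0.39,"ty":-0.96,"tz":-0.6,"ax":0,"ay":0,"az":-0.37,"claw":-1}
    - {"tx":0.39,"ty":-0.96,"tz":-0.6,"ax":0,"ay":0,"az":-0.37,"claw":-1}
    - {"tx":0,"ty":0,"tz":-0.6,"ax":0,"ay":0,"az":0,"claw":-1}
    - {"tx":0,"ty":0,"tz":-0.6,"ax":0,"ay":0,"az":0,"claw":-1}
    - {"tx":0,"ty":0,"tz":0,"ax":0,"ay":0,"az":0,"claw":-1}

```text
time_s: 2.85
ee_pos: [0.5276, 0.0149, 0.1333]
tool_rot: [-2.141, -2.295, 0.006]
force: [-0.6, -0.0, 0.3]
gripper_width: 0.0855
gripper_force: 0.0
```

```bash
python3 - <<'E'
from h import *
s,d=grab('scene','b'); t,_=grab('top','b')
o=robot.get_obs();print(o['ee_pos'],o['joints'][6])
a=cv2.resize(s[160:250,200:320,::-1],(600,450),interpolation=cv2.INTER_CUBIC)
cv2.imwrite('pics/crop2.png',np.clip(a*1.3,0,255).astype(np.uint8))
E
```

```text
[0.52896266 0.0157643  0.135265  ] 0.14213841623752807
```

View pics/crop2.png

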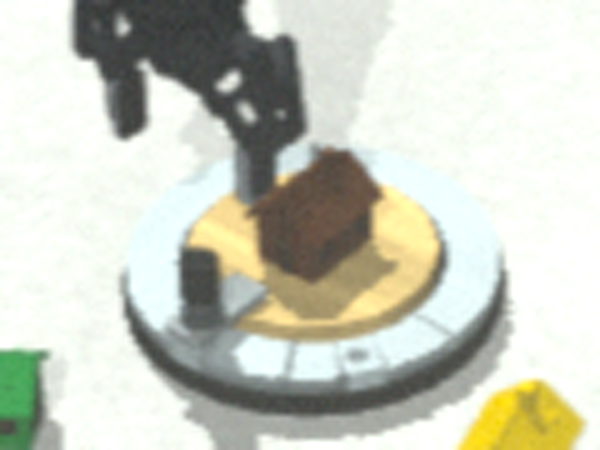

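The close view shows the open fingers, tips at crop (125,130) and (258,195), roughly above the knob at (200,275). The hole shows at crop (357,354).

```bash
python3 - <<'E'
from h import *
t=lambda x,y:(200+(x+.5)/5-.5,160+(y+.5)/5-.5)
H=onz('scene',*t(357,354),.0275);K=onz('scene',*t(200,272),.07);KT=onz('scene',*t(198,251),.083)
print('hole',H,'knob',K,KT); m=t(191.5,165); print('mid tips at z .148',onz('scene',*m,.148))
T=onz('top',302.5,204.1,.0275);print('hole top',T)
c=np.array([.5216,.1084])
for P in(H,T,K):print(np.hypot(*(P[:2]-c)),np.degrees(np.arctan2(*(P[:2]-c)[::-1])))
E
```

```text
hole [0.60626008 0.0624536  0.0275    ] knob [0.5285247  0.01750928 0.07      ] [0.52640322 0.01890419 0.083     ]
mid tips at z .148 [0.53192812 0.01375435 0.148     ]
hole top [0.60601174 0.06168565 0.0275    ]
0.09632445632796492 -28.489401526318865
0.09647576282636637 -28.96060435776766
0.09115412737712633 -85.64322014436536
```

Call:
move_arm:
  commands:
    - {"tx":0,"ty":0,"tz":-0.8,"ax":0,"ay":0,"az":0,"claw":-1}
    - {"tx":0,"ty":0,"tz":-0.8,"ax":0,"ay":0,"az":0,"claw":-1}
    - {"tx":0,"ty":0,"tz":-0.8,"ax":0,"ay":0,"az":0,"claw":-0.5}
    - {"tx":0,"ty":0,"tz":-0.8,"ax":0,"ay":0,"az":0,"claw":0}
    - {"tx":0,"ty":0,"tz":-0.8,"ax":0,"ay":0,"az":0,"claw":0.2}
    - {"tx":0,"ty":0,"tz":0,"ax":0,"ay":0,"az":0,"claw":0.28}
    - {"tx":0,"ty":0,"tz":0,"ax":0,"ay":0,"az":0,"claw":0.28}
    - {"tx":0,"ty":0,"tz":0,"ax":0,"ay":0,"az":0,"claw":0.28}
  newtons: 20

```text
time_s: 3.62
ee_pos: [0.5302, 0.0165, 0.0566]
tool_rot: [2.139, 2.299, 0.003]
force: [0.9, -0.5, 1.2]
gripper_width: 0.0309
gripper_force: 0.0
```

Call:
move_arm:
  commands:
    - {"tx":-0.05,"ty":-0.05,"tz":-0.05,"ax":0,"ay":0,"az":0,"claw":0.34}
    - {"tx":0,"ty":0,"tz":0,"ax":0,"ay":0,"az":0,"claw":0.38}
    - {"tx":0,"ty":0,"tz":0,"ax":0,"ay":0,"az":0,"claw":0.4}
  newtons: 20

```text
time_s: 3.87
ee_pos: [0.5285, 0.0154, 0.0551]
tool_rot: [2.14, 2.299, 0.002]
force: [-0.1, 0.5, -0.6]
gripper_width: 0.0255
gripper_force: 0.0
```

Call:
move_arm:
  commands:
    - {"tx":0,"ty":0,"tz":0,"ax":0,"ay":0,"az":0,"claw":0.46}
    - {"tx":0,"ty":0,"tz":0,"ax":0,"ay":0,"az":0,"claw":0.6}
    - {"tx":0,"ty":0,"tz":0,"ax":0,"ay":0,"az":0,"claw":0.7}
  newtons: 20

```text
time_s: 4.12
ee_pos: [0.5287, 0.0155, 0.0551]
tool_rot: [2.14, 2.299, 0.002]
force: [-0.7, -0.1, 5.7]
gripper_width: 0.0232
gripper_force: 19.8
```

Call:
move_arm:
  commands:
    - {"tx":0,"ty":0,"tz":0,"ax":0,"ay":0,"az":0,"claw":1}
    - {"tx":0,"ty":0,"tz":0.1,"ax":0,"ay":0,"az":0,"claw":1}
    - {"tx":0,"ty":0,"tz":0.1,"ax":0,"ay":0,"az":0,"claw":1}
    - {"tx":0,"ty":0,"tz":0.1,"ax":0,"ay":0,"az":0,"claw":1}
  newtons: 40

```text
time_s: 4.45
ee_pos: [0.5277, 0.0154, 0.0596]
tool_rot: [-2.141, -2.299, 0.001]
force: [1.8, -0.2, -9.2]
gripper_width: 0.0224
gripper_force: 39.6
```

Call:
move_arm:
  commands:
    - {"tx":0,"ty":0,"tz":0.1,"ax":0,"ay":0,"az":0,"claw":1}
    - {"tx":0,"ty":0,"tz":0.1,"ax":0,"ay":0,"az":0,"claw":1}
    - {"tx":0,"ty":0,"tz":0.1,"ax":0,"ay":0,"az":0,"claw":1}
    - {"tx":0,"ty":0,"tz":0.1,"ax":0,"ay":0,"az":0,"claw":1}
    - {"tx":0,"ty":0,"tz":0,"ax":0,"ay":0,"az":0,"claw":1}

```text
time_s: 4.87
ee_pos: [0.5278, 0.0154, 0.0684]
tool_rot: [-2.14, -2.3, 0.001]
force: [1.2, 0.3, -10.4]
gripper_width: 0.0227
gripper_force: 39.7
```

Call:
move_arm:
  commands:
    - {"tx":0.279,"ty":0.027,"tz":0,"ax":0,"ay":0,"az":0.6,"claw":1}
    - {"tx":0.277,"ty":0.044,"tz":0,"ax":0,"ay":0,"az":0.6,"claw":1}
    - {"tx":0.273,"ty":0.06,"tz":0,"ax":0,"ay":0,"az":0.6,"claw":1}
    - {"tx":0.269,"ty":0.076,"tz":0,"ax":0,"ay":0,"az":0.6,"claw":1}
    - {"tx":0.264,"ty":0.093,"tz":0,"ax":0,"ay":0,"az":0.6,"claw":1}
    - {"tx":0.258,"ty":0.108,"tz":0,"ax":0,"ay":0,"az":0.6,"claw":1}
    - {"tx":0.251,"ty":0.123,"tz":0,"ax":0,"ay":0,"az":0.6,"claw":1}
    - {"tx":0,"ty":0,"tz":0,"ax":0,"ay":0,"az":0,"claw":1}

```text
time_s: 5.53
ee_pos: [0.5656, 0.0263, 0.068]
tool_rot: [-1.611, -2.697, 0.001]
force: [0.7, 0.3, -10.4]
gripper_width: 0.0227
gripper_force: 39.8
```

```bash
python3 - <<'E'
from h import *
s,d=grab('scene','c');o=robot.get_obs();p=o['ee_pos'];c=np.array([.5216,.1085]);r=p[:2]-c
print(p,o['force'],o['ft_torque'],np.hypot(*r),np.degrees(np.arctan2(r[1],r[0])),o['joints'][6])
a=cv2.resize(s[160:250,200:320,::-1],(600,450),interpolation=cv2.INTER_CUBIC)
cv2.imwrite('pics/crop3.png',np.clip(a*1.3,0,255).astype(np.uint8))
E
```

```text
[0.56523697 0.02615682 0.06796899] [  1.88440257   0.70963118 -12.25113283] [ 0.08257885 -0.47970831 -0.12993821] 0.09319111436108891 -62.07908177591619 0.5296769699024126
```

View pics/crop3.png

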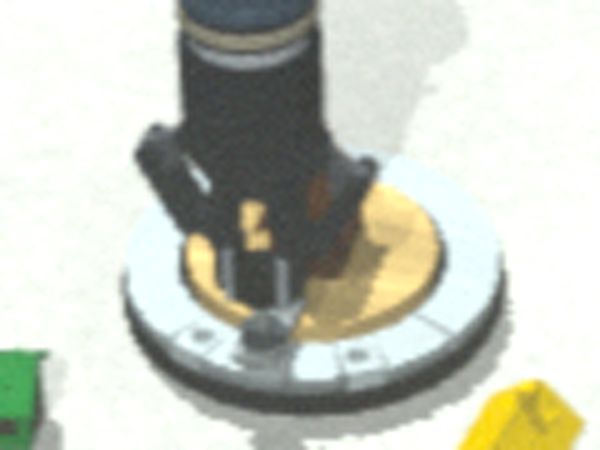

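The knob is held clear and the arm has swung about 24°. The first hole is now visible at crop (203,336) and the target hole at (357,355). I'll use this pair for an exact angle.

```bash
python3 - <<'E'
from h import *
s=cv2.imread('pics/c_scene.png')
def spot(u,v,z):
    g=cv2.resize(s[v-4:v+5,u-4:u+5].max(2),None,fx=8,fy=8,interpolation=cv2.INTER_CUBIC).astype(float)
    w=np.clip(np.median(g)-25-g,0,None); yy,xx=np.mgrid[:72,:72]; x=(w*xx).sum()/w.sum();y=(w*yy).sum()/w.sum()
    return u-4+(x+.5)/8-.5,v-4+(y+.5)/8-.5
A=(240.2,226.7);B=(271,230.6);print(spot(240,227,0),spot(271,230,0))
P=onz('scene',*A,.028)[:2];Q=onz('scene',*B,.0275)[:2];d=np.hypot(*(Q-P));print(P,Q,d,2*np.degrees(np.arcsin(d/.19)))
c=(P+Q)/2; n=(Q-P)/d; h=np.sqrt(.095**2-d*d/4); C=c+h*np.array([-n[1],n[0]]);print('centre',C,np.degrees(np.arctan2(*(P-C)[::-1])),np.degrees(np.arctan2(*(Q-C)[::-1])))
E
```

```text
(np.float64(239.08303009981972), np.float64(228.22495987423596)) (np.float64(270.33291303569297), np.float64(228.10586277903784))
[0.53198544 0.01357445] [0.6068614  0.06183905] 0.08908355981374391 55.92075329383922
centre [0.52396134 0.10823497] -85.15478636995266 -29.234033076113416
```

Call:
move_arm:
  commands:
    - {"tx":0.243,"ty":0.138,"tz":0,"ax":0,"ay":0,"az":0.6,"claw":1}
    - {"tx":0.235,"ty":0.153,"tz":0,"ax":0,"ay":0,"az":0.6,"claw":1}
    - {"tx":0.225,"ty":0.167,"tz":0,"ax":0,"ay":0,"az":0.6,"claw":1}
    - {"tx":0.215,"ty":0.18,"tz":0,"ax":0,"ay":0,"az":0.6,"claw":1}
    - {"tx":0.203,"ty":0.192,"tz":0,"ax":0,"ay":0,"az":0.6,"claw":1}
    - {"tx":0.192,"ty":0.204,"tz":0,"ax":0,"ay":0,"az":0.6,"claw":1}
    - {"tx":0.179,"ty":0.215,"tz":0,"ax":0,"ay":0,"az":0.6,"claw":1}
    - {"tx":0.166,"ty":0.226,"tz":0,"ax":0,"ay":0,"az":0.6,"claw":1}
    - {"tx":0,"ty":0,"tz":0,"ax":0,"ay":0,"az":0,"claw":1}
    - {"tx":0,"ty":0,"tz":0,"ax":0,"ay":0,"az":0,"claw":1}

```text
time_s: 6.42
ee_pos: [0.598, 0.0554, 0.0679]
tool_rot: [-0.93, -3.0, 0.001]
force: [1.9, 0.2, -11.3]
gripper_width: 0.023
gripper_force: 39.8
```

Call:
move_arm:
  commands:
    - {"tx":0,"ty":0,"tz":-0.05,"ax":0,"ay":0,"az":0,"claw":1}
    - {"tx":0,"ty":0,"tz":-0.05,"ax":0,"ay":0,"az":0,"claw":1}
    - {"tx":0,"ty":0,"tz":-0.05,"ax":0,"ay":0,"az":0,"claw":1}
    - {"tx":0,"ty":0,"tz":-0.02,"ax":0,"ay":0,"az":0,"claw":1}
    - {"tx":0,"ty":0,"tz":0,"ax":0,"ay":0,"az":0,"claw":1}

```text
time_s: 6.83
ee_pos: [0.5981, 0.0555, 0.0647]
tool_rot: [-0.927, -3.001, 0.001]
force: [0.2, -0.6, -10.1]
gripper_width: 0.0224
gripper_force: 39.9
```

Call:
move_arm:
  commands:
    - {"tx":0,"ty":0,"tz":-0.03,"ax":0,"ay":0,"az":0,"claw":1}
    - {"tx":0,"ty":0,"tz":-0.03,"ax":0,"ay":0,"az":0,"claw":1}
    - {"tx":0,"ty":0,"tz":0,"ax":0,"ay":0,"az":0,"claw":1}

```text
time_s: 7.08
ee_pos: [0.5982, 0.0556, 0.0636]
tool_rot: [-0.926, -3.001, 0.0]
force: [-0.3, 0.7, -8.8]
gripper_width: 0.0229
gripper_force: 40.0
```

Call:
move_arm:
  commands:
    - {"tx":0,"ty":0,"tz":0,"ax":0,"ay":0,"az":0,"claw":0.4}
    - {"tx":0,"ty":0,"tz":0,"ax":0,"ay":0,"az":0,"claw":0.4}
    - {"tx":0,"ty":0,"tz":0,"ax":0,"ay":0,"az":0,"claw":0.4}
  newtons: 20

```text
time_s: 7.33
ee_pos: [0.6002, 0.0552, 0.0652]
tool_rot: [0.926, 2.999, 0.002]
force: [0.3, -0.5, 0.5]
gripper_width: 0.0258
gripper_force: 0.2
```

Call:
move_arm:
  commands:
    - {"tx":0.027,"ty":0.042,"tz":0,"ax":0,"ay":0,"az":0.1,"claw":0.4}
    - {"tx":0.027,"ty":0.042,"tz":0,"ax":0,"ay":0,"az":0.1,"claw":0.4}
    - {"tx":0.026,"ty":0.043,"tz":0,"ax":0,"ay":0,"az":0.1,"claw":0.4}
    - {"tx":0.026,"ty":0.043,"tz":0,"ax":0,"ay":0,"az":0.1,"claw":0.4}
    - {"tx":0.025,"ty":0.043,"tz":0,"ax":0,"ay":0,"az":0.1,"claw":0.4}

```text
time_s: 7.75
ee_pos: [0.6, 0.0562, 0.0643]
tool_rot: [-0.852, -3.021, 0.008]
force: [-6.1, -8.6, 8.2]
gripper_width: 0.0258
gripper_force: 5.2
```

```bash
python3 - <<'E'
from h import *
s,d=grab('scene','d');o=robot.get_obs();print(o['ee_pos'],o['force'],o['ft_torque'])
print(proj('scene',[.6,.055,.07]))
a=cv2.resize(s[165:245,215:315,::-1],(700,560),interpolation=cv2.INTER_CUBIC)
cv2.imwrite('pics/crop4.png',np.clip(a*1.3,0,255).astype(np.uint8))
E
```

```text
[0.59998833 0.05610646 0.06427932] [-4.96025823 -6.21034238  7.68404284] [-1.60337426  1.19980506  0.05350962]
[267.24825871 218.95419839]
```

View pics/crop4.png

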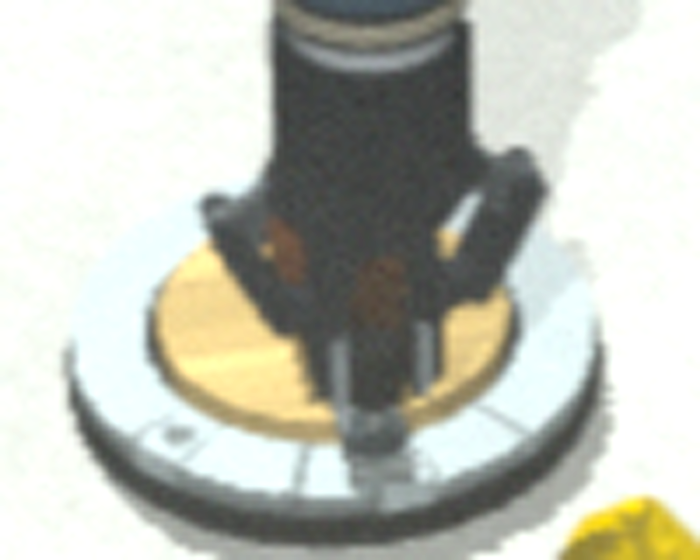

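```bash
python3 - <<'E'
from h import *
im={k:cv2.imread(f'pics/{k}_scene.png') for k in'abcd'}
t=lambda x,y:(215+(x+.5)/7-.5,165+(y+.5)/7-.5)
print('guide',onz('scene',*t(375,430),.048),'spot',onz('scene',*t(430,470),.0275))
P=[(proj('scene',[.6,.06,z])).round(1).tolist() for z in(.0275,.048,.0655,.083)];print(P)
tiles=[cv2.resize(im[k][205:245,245:300],(385,280),interpolation=cv2.INTER_CUBIC) for k in'abcd']
o=np.vstack([np.hstack(tiles[:2]),np.hstack(tiles[2:])]);cv2.imwrite('pics/crop5.png',o)
E
```

```text
guide [0.60431405 0.05355343 0.048     ] spot [0.62036706 0.06803342 0.0275    ]
[[268.8, 229.8], [268.7, 224.2], [268.6, 219.4], [268.4, 214.5]]
```

View pics/crop5.png

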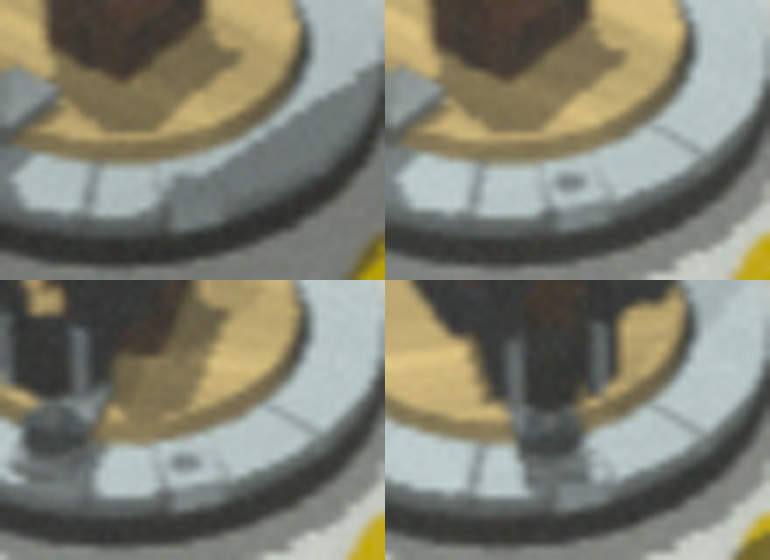

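The insert with the hole is visible, and the pin is still about 8 mm short of it. The sideways push is also pressing downward, so I'll back off and feel again.

Call:
move_arm:
  commands:
    - {"tx":-0.05,"ty":-0.08,"tz":0.05,"ax":0,"ay":0,"az":0,"claw":0.4}
    - {"tx":-0.05,"ty":-0.08,"tz":0.05,"ax":0,"ay":0,"az":0,"claw":0.4}
    - {"tx":0,"ty":0,"tz":0,"ax":0,"ay":0,"az":0,"claw":0.4}

```text
time_s: 8.05
ee_pos: [0.5993, 0.0561, 0.0659]
tool_rot: [0.851, 3.024, -0.0]
force: [-1.8, -3.3, 0.6]
gripper_width: 0.0258
gripper_force: 1.6
```

```bash
python3 - <<'E'
from h import *
for i in range(3):
    o=robot.get_obs();print(o['ee_pos'],o['force'],o['ft_torque'],o['gripper_width'],o['gripper_force']); imaging.camera('top')
E
```

```text
[0.59929747 0.05612857 0.06589588] [-1.81323918 -3.28930702  0.56868597] [-0.7270755   0.25150078  0.04846097] 0.02575189007077771 1.641109250485897
[0.59933167 0.05614153 0.06588163] [-1.90662716 -4.13732086  1.27683627] [-0.71307409  0.31653313  0.02058379] 0.02575324292840591 1.8014619871973991
[0.59935865 0.05612745 0.06588224] [-1.28150609 -3.58790383  1.42395772] [-0.7826396   0.34478106 -0.01459555] 0.025974132984010984 1.90248504281044
```

The resistance fits a small step at the insert's edge, because the knob is trying to ride up. I'll re-grip, lift clear, and step over it.

Call:
move_arm:
  commands:
    - {"tx":0,"ty":0,"tz":0,"ax":0,"ay":0,"az":0,"claw":0.5}
    - {"tx":0,"ty":0,"tz":0,"ax":0,"ay":0,"az":0,"claw":0.7}
    - {"tx":0,"ty":0,"tz":0,"ax":0,"ay":0,"az":0,"claw":1}
    - {"tx":0,"ty":0,"tz":0.05,"ax":0,"ay":0,"az":0,"claw":1}
    - {"tx":0,"ty":0,"tz":0.05,"ax":0,"ay":0,"az":0,"claw":1}
    - {"tx":0,"ty":0,"tz":0,"ax":0,"ay":0,"az":0,"claw":1}
  newtons: 40

```text
time_s: 8.7
ee_pos: [0.5994, 0.0563, 0.0669]
tool_rot: [0.852, 3.024, -0.0]
force: [2.9, -2.9, -9.7]
gripper_width: 0.0225
gripper_force: 39.7
```

```bash
python3 - <<'E'
from h import *
o=robot.get_obs();p=o['ee_pos'];print(p,o['force'],o['tool_rot'],o['gripper_width'])
for c in([.5216,.1085],[.524,.1082]):
    r=p[:2]-c;print(np.hypot(*r),np.degrees(np.arctan2(r[1],r[0])))
E
```

```text
[0.59938993 0.0562872  0.06686022] [ 2.87666386 -2.90822884 -9.7414156 ] [ 8.52091830e-01  3.02359712e+00 -4.97221596e-04] 0.022497228702670388
0.09368804659258279 -33.869615565791705
0.09153458761710428 -34.55093668712507
```

Call:
move_arm:
  commands:
    - {"tx":0,"ty":0,"tz":0.05,"ax":0,"ay":0,"az":0,"claw":1}
    - {"tx":0.044,"ty":0.069,"tz":0,"ax":0,"ay":0,"az":0,"claw":1}
    - {"tx":0.044,"ty":0.069,"tz":0,"ax":0,"ay":0,"az":0,"claw":1}
    - {"tx":0.044,"ty":0.069,"tz":0,"ax":0,"ay":0,"az":0,"claw":1}
    - {"tx":0,"ty":0,"tz":0,"ax":0,"ay":0,"az":0,"claw":1}
    - {"tx":0,"ty":0,"tz":0,"ax":0,"ay":0,"az":0,"claw":1}

```text
time_s: 9.2
ee_pos: [0.6005, 0.058, 0.0672]
tool_rot: [-0.85, -3.022, 0.007]
force: [0.6, -7.4, -9.8]
gripper_width: 0.0228
gripper_force: 39.8
```

```bash
cat > st.py <<'E'
from h import *
o=robot.get_obs();p=o['ee_pos'];print(p.round(4),o['force'].round(1),o['time_s'],o['gripper_width'],'g',o['gripper_force'])
for c in([.5216,.1085],[.524,.1082]):
    r=p[:2]-c;print(np.hypot(*r),np.degrees(np.arctan2(r[1],r[0])))
E
python3 st.py
```

```text
[0.6005 0.058  0.0672] [ 0.6 -7.4 -9.8] 9.2 0.022830521683169208 g 39.79535400867462
0.09361782170401653 -32.615259800126864
0.09144050647513674 -33.26748953188852
```

Call:
move_arm:
  commands:
    - {"tx":0,"ty":0,"tz":0.07,"ax":0,"ay":0,"az":0,"claw":1}
    - {"tx":0,"ty":0,"tz":0.07,"ax":0,"ay":0,"az":0,"claw":1}
    - {"tx":0,"ty":0,"tz":0,"ax":0,"ay":0,"az":0,"claw":1}
    - {"tx":0,"ty":0,"tz":0,"ax":0,"ay":0,"az":0,"claw":1}

```text
time_s: 9.53
ee_pos: [0.6004, 0.058, 0.0699]
tool_rot: [-0.851, -3.022, 0.007]
force: [1.1, -7.6, -11.2]
gripper_width: 0.0229
gripper_force: 39.7
```

```bash
python3 st.py
```

```text
[0.6004 0.058  0.0699] [  1.1  -7.6 -11.2] 9.5333 0.022875275860860095 g 39.72662150859833
0.09361651313416043 -32.658008629526336
0.09143999372167293 -33.31126258316984
```

```bash
python3 - <<'E'
from h import *
s,_=grab('scene','e');t,_=grab('top','e')
a=cv2.resize(s[165:245,215:315,::-1],(500,400),interpolation=cv2.INTER_CUBIC);b=cv2.resize(t[180:270,248:338,::-1],(300,300),interpolation=cv2.INTER_CUBIC)
o=np.zeros((400,800,3),np.uint8);o[:,:500]=a;o[:300,500:]=b
cv2.imwrite('pics/crop6.png',np.clip(o*1.4,0,255).astype(np.uint8))
E
```

```text
(no output)
```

View pics/crop6.png

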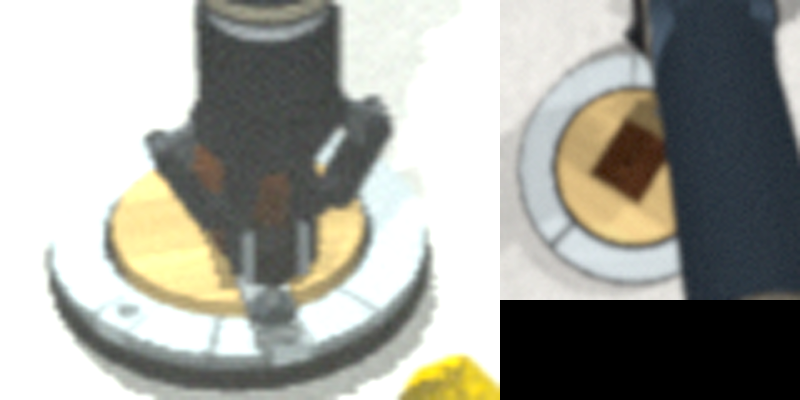

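The house and gripper are where expected. I need the pin's real lift, so I'll read the knob-to-guide gap in the successive pictures.

```bash
python3 - <<'E'
from h import *
o=robot.get_obs();print(o['joints'].round(2),o['force'].round(1),o['ft_torque'].round(2))
for k,u in(('a',(239,)),('c',(250,251,252)),('d',(267,268,269)),('e',(268,269,270))):
    im=cv2.imread(f'pics/{k}_scene.png').max(2)
    for x in u: print(k,x,'rows 208+',im[208:238,x].tolist())
for L in(0,8.5,13,16):
    for nm,P in(('c',[.566,.0243]),('e',[.602,.0563])):
        print(nm,L,[proj('scene',[*P,z/1000])[1].round(1) for z in(57+L,48,28)],proj('scene',[*P,.06])[0].round(1))
E
```

```text
[-0.24  0.53  0.1   1.85 -0.07  0.76  0.92] [  1.3  -7.9 -10.2] [-1.4  -0.44  0.53]
a 239 rows 208+ [185, 118, 66, 52, 56, 60, 55, 57, 54, 55, 58, 58, 56, 68, 71, 66, 67, 72, 93, 100, 102, 104, 113, 114, 109, 105, 73, 59, 51, 58]
c 250 rows 208+ [166, 150, 76, 56, 59, 56, 53, 54, 56, 54, 56, 54, 55, 87, 134, 113, 94, 92, 74, 71, 70, 78, 100, 118, 107, 106, 122, 117, 104, 92]
c 251 rows 208+ [169, 137, 72, 58, 57, 54, 54, 55, 59, 55, 54, 56, 56, 68, 108, 100, 97, 94, 78, 69, 71, 74, 95, 113, 110, 104, 124, 117, 109, 92]
c 252 rows 208+ [167, 134, 70, 61, 55, 63, 56, 52, 56, 56, 55, 52, 52, 65, 98, 101, 101, 98, 85, 73, 71, 72, 93, 108, 110, 107, 125, 120, 107, 96]
d 267 rows 208+ [66, 65, 64, 61, 58, 60, 64, 60, 60, 55, 57, 57, 57, 57, 56, 67, 89, 94, 90, 72, 71, 71, 89, 103, 116, 110, 116, 118, 104, 95]
d 268 rows 208+ [68, 63, 66, 63, 60, 59, 61, 61, 59, 56, 58, 56, 57, 56, 58, 66, 98, 102, 91, 72, 72, 72, 88, 103, 112, 111, 109, 108, 99, 92]
d 269 rows 208+ [66, 69, 65, 60, 60, 62, 64, 58, 55, 57, 53, 55, 54, 57, 60, 67, 91, 92, 78, 74, 70, 72, 91, 107, 108, 109, 113, 113, 111, 110
[... 285 characters left out ...]
107]
e 270 rows 208+ [68, 66, 60, 59, 61, 61, 59, 57, 59, 57, 56, 59, 55, 57, 89, 95, 97, 95, 81, 73, 70, 76, 99, 112, 108, 110, 127, 133, 129, 126]
c 0 [np.float64(222.3), np.float64(224.8), np.float64(230.3)] 250.8
e 0 [np.float64(222.7), np.float64(225.2), np.float64(230.6)] 268.2
c 8.5 [np.float64(220.0), np.float64(224.8), np.float64(230.3)] 250.8
e 8.5 [np.float64(220.3), np.float64(225.2), np.float64(230.6)] 268.2
c 13 [np.float64(218.7), np.float64(224.8), np.float64(230.3)] 250.8
e 13 [np.float64(219.1), np.float64(225.2), np.float64(230.6)] 268.2
c 16 [np.float64(217.9), np.float64(224.8), np.float64(230.3)] 250.8
e 16 [np.float64(218.2), np.float64(225.2), np.float64(230.6)] 268.2
```

The yaw moment (0.53 N m) accounts for the drag: the grip locks the yaw and I hadn't turned the tool along with the stage. I'll match the turn.

Call:
move_arm:
  commands:
    - {"tx":0.03,"ty":-0.02,"tz":0,"ax":0,"ay":0,"az":0.26,"claw":1}
    - {"tx":0.03,"ty":-0.02,"tz":0,"ax":0,"ay":0,"az":0.26,"claw":1}
    - {"tx":0,"ty":0,"tz":0,"ax":0,"ay":0,"az":0,"claw":1}
    - {"tx":0,"ty":0,"tz":0,"ax":0,"ay":0,"az":0,"claw":1}

```text
time_s: 9.97
ee_pos: [0.602, 0.0602, 0.0705]
tool_rot: [-0.772, -3.042, 0.001]
force: [1.1, -3.3, -11.0]
gripper_width: 0.0223
gripper_force: 39.7
```

```bash
python3 st.py; python3 -c "
from h import *
print(robot.get_obs()['ft_torque'])"
```

```text
[0.602  0.0602 0.0705] [  1.1  -3.3 -11. ] 9.9667 0.022336096902225364 g 39.71289932727814
0.09375489649683473 -31.001868962350546
0.09154845038945697 -31.614598081089348
[-0.51491546 -0.13874144  0.12777944]
```

Call:
move_arm:
  commands:
    - {"tx":0,"ty":0,"tz":-0.05,"ax":0,"ay":0,"az":0,"claw":1}
    - {"tx":0,"ty":0,"tz":-0.05,"ax":0,"ay":0,"az":0,"claw":1}
    - {"tx":0,"ty":0,"tz":-0.05,"ax":0,"ay":0,"az":0,"claw":1}
    - {"tx":0,"ty":0,"tz":-0.05,"ax":0,"ay":0,"az":0,"claw":1}
    - {"tx":0,"ty":0,"tz":0,"ax":0,"ay":0,"az":0,"claw":1}
    - {"tx":0,"ty":0,"tz":0,"ax":0,"ay":0,"az":0,"claw":1}

```text
time_s: 10.47
ee_pos: [0.6022, 0.0604, 0.0671]
tool_rot: [-0.771, -3.043, 0.0]
force: [-2.4, -1.4, -9.8]
gripper_width: 0.0227
gripper_force: 39.8
```

Call:
move_arm:
  commands:
    - {"tx":0,"ty":0,"tz":-0.03,"ax":0,"ay":0,"az":0,"claw":1}
    - {"tx":0,"ty":0,"tz":-0.03,"ax":0,"ay":0,"az":0,"claw":1}
    - {"tx":0,"ty":0,"tz":0,"ax":0,"ay":0,"az":0,"claw":1}
    - {"tx":0,"ty":0,"tz":0,"ax":0,"ay":0,"az":0,"claw":1}

```text
time_s: 10.8
ee_pos: [0.6023, 0.0604, 0.066]
tool_rot: [-0.771, -3.044, 0.0]
force: [-5.1, -0.6, -10.1]
gripper_width: 0.0224
gripper_force: 39.9
```

Call:
move_arm:
  commands:
    - {"tx":0,"ty":0,"tz":-0.03,"ax":0,"ay":0,"az":0,"claw":1}
    - {"tx":0,"ty":0,"tz":0,"ax":0,"ay":0,"az":0,"claw":1}
    - {"tx":0,"ty":0,"tz":0,"ax":0,"ay":0,"az":0,"claw":1}

```text
time_s: 11.05
ee_pos: [0.6024, 0.0604, 0.0654]
tool_rot: [-0.771, -3.044, 0.0]
force: [-5.8, 0.7, -9.3]
gripper_width: 0.0228
gripper_force: 39.9
```

Call:
move_arm:
  commands:
    - {"tx":-0.05,"ty":0.02,"tz":-0.03,"ax":0,"ay":0,"az":0,"claw":1}
    - {"tx":0,"ty":0,"tz":-0.02,"ax":0,"ay":0,"az":0,"claw":1}
    - {"tx":0,"ty":0,"tz":0,"ax":0,"ay":0,"az":0,"claw":1}
    - {"tx":0,"ty":0,"tz":0,"ax":0,"ay":0,"az":0,"claw":1}

```text
time_s: 11.38
ee_pos: [0.6023, 0.0604, 0.0648]
tool_rot: [0.772, 3.045, 0.0]
force: [-3.7, -0.3, -8.9]
gripper_width: 0.0229
gripper_force: 39.9
```

```bash
python3 st.py; python3 -c "
from h import *
print(robot.get_obs()['ft_torque'])"
```

```text
[0.6023 0.0604 0.0648] [-3.7 -0.3 -8.9] 11.3833 0.02293926279950529 g 39.94414687156677
0.09399101785976777 -30.793994170593844
0.09178093578267858 -31.400157624672183
[-0.06505576  0.83658409  0.19110138]
```

Call:
move_arm:
  commands:
    - {"tx":0,"ty":0,"tz":-0.04,"ax":0,"ay":0,"az":0,"claw":1}
    - {"tx":0,"ty":0,"tz":0,"ax":0,"ay":0,"az":0,"claw":1}
    - {"tx":0,"ty":0,"tz":0,"ax":0,"ay":0,"az":0,"claw":1}

```text
time_s: 11.63
ee_pos: [0.6024, 0.0606, 0.0641]
tool_rot: [0.772, 3.045, 0.001]
force: [-4.6, 0.3, -8.4]
gripper_width: 0.023
gripper_force: 40.1
```

Call:
move_arm:
  commands:
    - {"tx":0,"ty":0,"tz":-0.04,"ax":0,"ay":0,"az":0,"claw":1}
    - {"tx":0,"ty":0,"tz":0,"ax":0,"ay":0,"az":0,"claw":1}
    - {"tx":0,"ty":0,"tz":0,"ax":0,"ay":0,"az":0,"claw":1}

```text
time_s: 11.88
ee_pos: [0.6025, 0.0607, 0.0633]
tool_rot: [0.772, 3.045, 0.001]
force: [-3.1, 1.8, -7.6]
gripper_width: 0.023
gripper_force: 40.1
```

```bash
python3 - <<'E'
from h import *
s,_=grab('scene','f'); im=s.max(2)
for x in(268,269,270,271,272): print(x,im[214:236,x].tolist())
print(robot.get_obs()['force'],robot.get_obs()['ft_torque'])
E
```

```text
268 [62, 60, 61, 56, 56, 60, 58, 56, 62, 68, 83, 89, 82, 66, 69, 83, 100, 105, 106, 116, 115, 107]
269 [63, 66, 58, 51, 57, 56, 54, 58, 57, 60, 91, 95, 74, 72, 71, 80, 104, 105, 105, 109, 113, 114]
270 [60, 64, 62, 55, 56, 58, 54, 56, 58, 64, 100, 101, 86, 69, 73, 74, 100, 110, 109, 107, 128, 134]
271 [57, 62, 58, 55, 56, 54, 57, 55, 55, 62, 91, 93, 81, 73, 72, 75, 103, 117, 104, 105, 126, 132]
272 [59, 62, 60, 56, 51, 57, 54, 52, 56, 65, 80, 81, 73, 68, 70, 79, 99, 116, 107, 100, 130, 130]
[-3.18983767  0.48105484 -7.25783361] [0.16032579 0.65681098 0.28103679]
```

Call:
move_arm:
  commands:
    - {"tx":0,"ty":0,"tz":0,"ax":0,"ay":0,"az":0,"claw":0.38}
    - {"tx":0,"ty":0,"tz":0,"ax":0,"ay":0,"az":0,"claw":0.38}
    - {"tx":0,"ty":0,"tz":0,"ax":0,"ay":0,"az":0,"claw":0.38}
  newtons: 20

```text
time_s: 12.18
ee_pos: [0.605, 0.0603, 0.0651]
tool_rot: [0.772, 3.039, 0.004]
force: [0.3, 0.2, -0.0]
gripper_width: 0.0263
gripper_force: 0.0
```

```bash
cat > kn.py <<'E'
from h import *
import sys
s,_=grab('scene',sys.argv[1]); im=s.max(2)
for x in map(int,sys.argv[2:]): print(x,im[214:236,x].tolist())
o=robot.get_obs();print(o['ee_pos'].round(4),o['force'].round(1),o['ft_torque'].round(2),o['gripper_width'],o['gripper_force'],o['time_s'])
E
python3 kn.py g 268 269 270 271 272
```

```text
268 [59, 59, 64, 62, 57, 57, 58, 57, 58, 61, 64, 78, 72, 69, 74, 92, 126, 104, 103, 109, 119, 107]
269 [58, 62, 59, 66, 52, 58, 56, 53, 56, 50, 61, 70, 71, 65, 71, 78, 106, 107, 108, 104, 116, 114]
270 [60, 60, 62, 59, 56, 55, 54, 52, 54, 58, 57, 74, 76, 72, 71, 73, 102, 112, 109, 108, 128, 131]
271 [62, 59, 57, 60, 57, 56, 56, 55, 50, 58, 56, 69, 73, 73, 70, 73, 103, 115, 109, 101, 131, 132]
272 [63, 59, 63, 58, 57, 55, 55, 55, 56, 57, 60, 66, 69, 69, 66, 79, 102, 117, 108, 100, 129, 135]
[0.6045 0.0603 0.0648] [ 0.2 -0.6  0.1] [-0.01 -0.02 -0.  ] 0.02661712657707287 0.0 12.2333
```

The knob has dropped: the gap pattern now matches the home picture (5 rows, against 7 when the tip was resting on top). I'll open and retreat straight up, then check.

Call:
move_arm:
  commands:
    - {"tx":0,"ty":0,"tz":0,"ax":0,"ay":0,"az":0,"claw":0.1}
    - {"tx":0,"ty":0,"tz":0,"ax":0,"ay":0,"az":0,"claw":-0.4}
    - {"tx":0,"ty":0,"tz":0,"ax":0,"ay":0,"az":0,"claw":-0.4}
    - {"tx":0,"ty":0,"tz":0.5,"ax":0,"ay":0,"az":0,"claw":-0.4}
    - {"tx":0,"ty":0,"tz":1,"ax":0,"ay":0,"az":0,"claw":-0.4}
    - {"tx":0,"ty":0,"tz":1,"ax":0,"ay":0,"az":0,"claw":-0.4}
    - {"tx":0,"ty":0,"tz":1,"ax":0,"ay":0,"az":0,"claw":-0.4}
    - {"tx":0,"ty":0,"tz":1,"ax":0,"ay":0,"az":0,"claw":-0.4}
    - {"tx":0,"ty":0,"tz":1,"ax":0,"ay":0,"az":0,"claw":-0.4}
    - {"tx":0,"ty":0,"tz":1,"ax":0,"ay":0,"az":0,"claw":-0.4}

```text
time_s: 13.07
ee_pos: [0.6022, 0.0603, 0.195]
tool_rot: [0.772, 3.044, 0.001]
force: [-0.2, 0.1, 0.4]
gripper_width: 0.0601
gripper_force: 0.0
```

Call:
move_arm:
  commands:
    - {"tx":-0.5,"ty":1,"tz":0.5,"ax":0,"ay":0,"az":0,"claw":-0.4}
    - {"tx":-0.5,"ty":1,"tz":0.5,"ax":0,"ay":0,"az":0,"claw":-0.4}
    - {"tx":-0.5,"ty":1,"tz":0,"ax":0,"ay":0,"az":0,"claw":-0.4}
    - {"tx":-0.5,"ty":1,"tz":0,"ax":0,"ay":0,"az":0,"claw":-0.4}
    - {"tx":-0.5,"ty":1,"tz":0,"ax":0,"ay":0,"az":0,"claw":-0.4}
    - {"tx":-0.5,"ty":1,"tz":0,"ax":0,"ay":0,"az":0,"claw":-0.4}
    - {"tx":-0.5,"ty":1,"tz":0,"ax":0,"ay":0,"az":0,"claw":-0.4}
    - {"tx":-0.5,"ty":1,"tz":0,"ax":0,"ay":0,"az":0,"claw":-0.4}
    - {"tx":-0.5,"ty":1,"tz":0,"ax":0,"ay":0,"az":0,"claw":-0.4}
    - {"tx":-0.5,"ty":1,"tz":0,"ax":0,"ay":0,"az":0,"claw":-0.4}
    - {"tx":0,"ty":0,"tz":0,"ax":0,"ay":0,"az":0,"claw":-0.4}

```text
time_s: 13.98
ee_pos: [0.4994, 0.2657, 0.214]
tool_rot: [-0.76, -3.047, -0.005]
force: [0.4, 0.2, -1.2]
gripper_width: 0.0599
gripper_force: 0.0
```

```bash
python3 - <<'E'
from h import *
s,_=grab('scene','h');t,_=grab('top','h')
a=cv2.imread('pics/a_scene.png')
z=lambda x,w,h:cv2.resize(x,(w,h),interpolation=cv2.INTER_CUBIC)
def col(im,u0,u1,v0,v1):
    m=(im[v0:v1,u0:u1].max(2)<62).astype(np.uint8);k,l,st,ce=cv2.connectedComponentsWithStats(m);i=1+np.argmax(st[1:,4]);return st[i]+[u0,v0,0,0,0],ce[i]+[u0,v0]
print('a',col(a,230,250,203,228));print('h',col(s[:,:,::-1],258,282,203,232))
S=s[:,:,::-1]
for x in(268,269,270,271): print(x,S[205:236,x].max(1).tolist())
o=np.zeros((560,800,3),np.uint8);o[:320,:400]=z(S[165:245,215:315],400,320);o[:320,400:]=z(a[165:245,215:315],400,320)
o[320:,:320]=z(t[185:275,230:350,::-1],320,240)
cv2.imwrite('pics/crop7.png',np.clip(o*1.3,0,255).astype(np.uint8))
E
```

```text
a (array([237, 211,   6,  10,  56]), array([239.5       , 215.48214286]))
h (array([268, 217,   6,   8,  33]), array([270.57575758, 220.6969697 ]))
268 [77, 77, 75, 75, 72, 75, 70, 71, 67, 65, 63, 62, 65, 56, 58, 61, 58, 60, 62, 65, 77, 74, 74, 76, 91, 125, 113, 104, 107, 116, 106]
269 [74, 76, 76, 76, 77, 74, 73, 73, 64, 63, 64, 64, 64, 60, 61, 60, 58, 61, 64, 64, 73, 75, 71, 69, 81, 106, 104, 108, 103, 111, 112]
270 [75, 72, 76, 76, 72, 74, 76, 70, 64, 60, 63, 66, 66, 61, 58, 60, 58, 59, 61, 58, 78, 79, 74, 73, 78, 101, 108, 107, 104, 122, 130]
271 [79, 80, 82, 81, 75, 75, 78, 74, 67, 66, 65, 64, 61, 62, 62, 62, 62, 58, 57, 60, 70, 76, 72, 70, 79, 101, 113, 106, 98, 126, 129]
```

View pics/crop7.png

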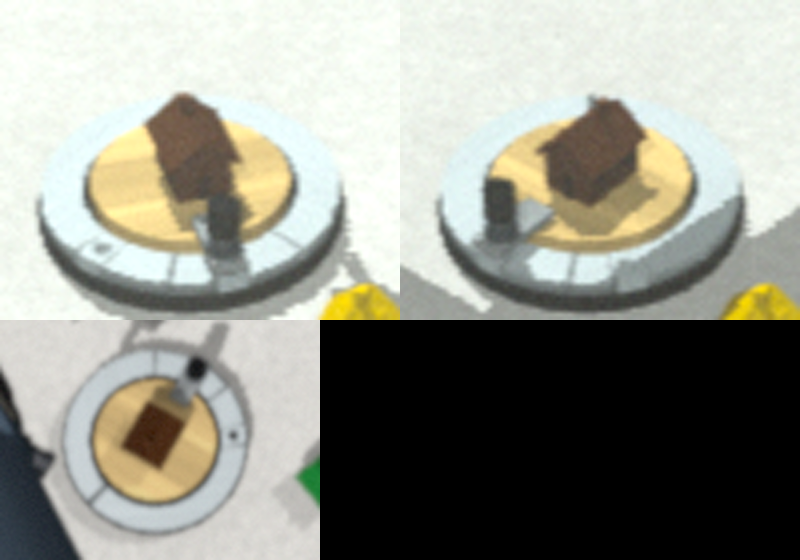

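The house stands centred and turned with the stage. The knob is close above the guide (left, now), as it was at the start (right). A last numeric check compares the knob-top height from depth, then and now.

```bash
python3 - <<'E'
from h import *
D=[np.load('pics/h_top.npy')]+[imaging.camera('top')[1] for _ in range(4)]
t=cv2.imread('pics/h_top.png');a=cv2.imread('pics/a_top.png')
def kn(im,ds,u0,u1,v0,v1):
    m=(im[v0:v1,u0:u1].max(2)<55).astype(np.uint8);k,l,st,ce=cv2.connectedComponentsWithStats(m);i=1+np.argmax(st[1:,4])
    u,v=ce[i]+[u0,v0]
    pts=[bydepth('top',x,y,d[y,x])[2] for y in range(int(round(v))-2,int(round(v))+3) for x in range(int(round(u))-2,int(round(u))+3) for d in ds]
    return u,v,st[i,4],np.percentile(pts,[20,50,80]),onz('top',u,v,.083)
print(kn(a,[np.load('pics/a_top.npy')],308,330,218,238));print(kn(t,D,294,312,192,212))
E
```

```text
(np.float64(318.1489361702128), np.float64(226.68085106382978), np.int32(47), array([0.08134342, 0.08332575, 0.0850909 ]), array([0.52760579, 0.01461234, 0.083     ]))
(np.float64(303.3333333333333), np.float64(202.74358974358975), np.int32(39), array([0.08141899, 0.08332943, 0.0849707 ]), array([0.60160046, 0.06109494, 0.083     ]))
```

```bash
python3 -c "
from workcell import robot
print(robot.hand_in())"
```

```text
the job is handed in; nothing more can be done
None
```

I turned the stand anticlockwise to its next stop (about 56°) and handed the job in at about 14 s. The pin dropped home, with the knob top at 83.3 mm as at the start. The house still stands in place, the bystanders were not touched as far as I could see, and the gripper is open and clear. One sideways push while feeling for the hole met about 10 N, with an estimated 17 N on the segment (limit 22 N); I backed off and lifted the pin over.

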